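# Hang the vial bracket on the inspection stand

## Task

Pick up the blue vial bracket by its black grip and hang it on the brass stud of the inspection stand: slip the round part of its keyhole over the stud's head until the back plate lies against the rail, then slide the bracket straight down, still in your grip, until it is fully home with the stud at the top of the narrow slot, and only then let go. The stud was clamped by hand somewhere along the rail, so feel for it gently and do not force anything; leave the two vials, the beaker and the dish as they stand.

Things in the scene. Friction and masses are not known exactly. Their poses are not given: they have to be found in the camera images.
- bracket: Blue L-shaped vial bracket, about 250 g, loose, upright on the bench. Origin: lower rear edge, mid width. x forward (ledge side), y along its width, z up. Back plate 90 wide, 135 high, 5 mm thick (x 0 to 5 mm); its rear face is x = 0. Ledge at the bottom 90 wide, 60 deep (x 0 to 60), 8 thick, front lip 15 mm high.
- bracket_grip (a point): Middle of the bracket's black grip block, 145 mm above its origin and 2.5 mm forward; same axes. Block 12 mm thick (x), 44 wide (y), 42 high (z): pinch it from above across its thickness.
- bracket_entry (a point): Centre of the keyhole's wide entry opening, on the plate's rear face, 81 mm above the bracket's origin; same axes. Opening octagonal, 22 mm across. Above it a slot 10 mm wide, its top edge 25.5 mm above this point; the opening's upper corners lead into the slot at 45 degrees.
- stand: Inspection stand fixed to the bench; nothing on it is higher than 180 mm. Origin on the bench below the front face's middle; x forward out of that face, y along the rail, z up. White foot 12 mm thick, x -90 to 40, 120 wide; aluminium post 40 wide; on it a rail 120 wide (y), 150 to 180 mm high, 16 thick. Do not press bracket or gripper on stand or stud with over 25 N.
- rail_mid (a point): Middle of the rail's front face, 170 mm above the stand's origin, stand's axes. The brass stud sticks out along +x at just this height, but sideways it is clamped anywhere within 24 mm of this point (y -24 to 24), which is not measured. It does not move. Neck 7 mm diameter, from 0 to 8 mm out; head 16 mm diameter, 8 to 13 mm out, flat end.
- hung_mid (a point): Where the bracket's origin is when fully home, if the stud were in the middle of the rail: on the front face, 67 mm above the stand's origin (22 mm lower than with the entry centred on the stud). Hung, the bracket's axes point as the stand's and its rear face is against rail and post.
- vial_a: Bystander: amber glass vial with white cap, 28 mm diameter, 70 mm high, loose; origin at the centre of its underside, z up.
- vial_b: Bystander: second such vial, the same size.
- beaker: Bystander: glass beaker, 68 mm diameter, 85 mm high, loose; origin at the centre of its underside.
- dish: Bystander: clear round dish, 90 mm diameter, 14 mm high, loose; origin at the centre of its underside.
There are look-alikes about, which are no part of the job. What is shaped like the bracket but pink is not meant.

How it is judged:
By the outcome, as a careful person would: the job done as asked, in the order asked, and still so for the second after the job is handed in, with the robot touching nothing.
It also fails if it takes over 67 s, if anything falls off the work surface, if the arm or the gripper's body presses on something with over 40 N, if the wrist force passes 120 N, or if a joint passes its speed limit or range.

## Robot

A 6-joint arm with a two-finger parallel gripper is mounted at the origin on the work surface. World frame = base frame: x ahead of the robot, y to its left, z up, the work surface at z = 0. Lengths are in m, angles in rad, forces in N, time in s.
With the tool pointing down it reaches from about 0.375 to 0.825 m from the base axis. Payload 5.5 kg.
Tool frame: the origin (TCP) lies at the very end of the fingers, on their centre line; the grasp point (between the pads) lies 19 mm behind it; y points along the fingers, x is the direction in which the jaws open and shut, and the axes are right-handed (so a half turn about y gives the same grasp; the last joint's range is limited). The gripper opens to 85 mm and grips with 20 to 120 N. Pads are 22 mm wide; open, the fingers measure 114 mm over their backs; the gripper's body (76 mm by 85 mm) begins 54 mm behind the grasp point. The pads swing forward as they close: fully open they stand 13 mm farther back than shut.
Start: joints at [-1.342, 0.314, -0.047, 1.21, 0, 1.571], TCP at [0.136, -0.584, 0.231] pointing down, gripper open.
Joint ranges: [-2.67, 2.67], [-0.69, 1.73], [-1.03, 1.25], [-2.08, 2.16], [-1.42, 1.45], [-3.14, 3.14]. Speed limits (rad/s): [2.39, 2.39, 3.01, 3.14, 3.14, 3.14].

## Interface

Orientations are given as a rotation vector (axis times angle).
In Python, from rig import read_state, capture, ctrl gives the robot as it stands.
- The arm moves only by the tool step_arm, never from a script. Its argument "plan" is text: rows parted by semicolons, each of 7 numbers parted by spaces: the turn, a rotation vector about the tool's x, y, z scaled (see below), then the shift along the tool's x, y, z scaled (see below), then the closure, from -1 (fully open) to 1 (shut). In form: rx ry rz dx dy dz grip; .... A call has 1 to 12 rows; each row shifts and turns the pose as measured when the row begins, along the tool's axes as they then stand; what a row does not reach is not made up. The controller multiplies each number of a shift by 0.3 m and each number of a turn by 1.5 rad. A row lasts 1/10 s, in which the tool goes at most 50 mm and 8.59 degrees, less where a joint would pass 70% of its speed; a pose out of reach is approached as far as the arm can. A call with a number of a shift or a turn outside -1 to 1 is refused whole. A call with a gripper value outside its range is refused whole. The fingers move at their own pace and stop on an object; "squeeze" is the grip in N (left out, the last holds). Time passes only in rows, so rows that do not move let the fingers close. It gives the time, the measured TCP pose, the force and the opening at its end, in the units of the state.
- read_state(): the state, without advancing time (a new reading comes with each control period).
- capture(name): name is "scene" or "top" or "wrist"; returns a dict with "image" (420x560x3 uint8, blue, green, red), "fx", "fy", "cx", "cy" (pixels), "distortion" ([k1, k2, p1, p2, k3] as OpenCV has them; the pictures are not rectified), "R" (3x3) and "t" (3): a world point X has camera coordinates R X + t; the wrist camera has in their place "mount" (4x4, takes a point from camera to tool coordinates, whose origin is the TCP and whose axes are the tool frame's). Camera axes: x right, y down, z forward; pixel columns grow to the right and rows downward; lengths in m; the calibration is good to about 2 mm. A picture is of the moment at which its call begins: read the wrist's pose just before it. There is no depth.
- ctrl.hand_in(): hands the job in, once; it reports no verdict.
The state is a dict: "clock": time; "joint_pos": joint angles; "qd": joint speeds; "joint_torque": joint torques, N m; "ee_pos": TCP position; "tool_rot": TCP orientation; "contact_force": force on the tool from outside, world axes, zero at the start; "ft_torque": the same for the moment, N m; "finger_gap": opening from 0.0 (shut) to 1.0 (fully open).
Only numpy, scipy, OpenCV 4.12 (cv2) and the standard library are available. Lean on these libraries where they do the work, as an engineer would, in place of code of your own. Each camera call takes 0.05 s, during which the arm holds its last target.

## Working session

There is one attempt and no reset: what is moved stays moved. The work goes in short steps, Python scripts to look and compute and a tool call to move; the robot and the scene stay as the last step left them, time stands still between calls to the robot, and variables do not carry over. Pictures are saved under pics/ and viewed, and the job is handed in when it is done.

Besides the shell and the picture viewer there is one more tool, called after "Call:" by a JSON object that holds its "name" and its "arguments". step_arm: Moves the arm, as the interface text tells. Its arguments: {"type":"object","properties":{"plan":{"type":"string"},"squeeze":{"type":"number"}},"required":["plan"]}

```bash
ls; mkdir -p pics
cat > h.py <<'E'
import numpy as np, cv2
from rig import read_state, capture, ctrl
from scipy.spatial.transform import Rotation as Ro
E
python3 - <<'E'
from h import *
s=read_state()
print({k:np.round(v,4).tolist() for k,v in s.items()})
import pickle
for n in ["scene","top","wrist"]:
    c=capture(n); cv2.imwrite(f"pics/{n}0.png",c["image"])
    pickle.dump((c,s),open(f"{n}0.pkl","wb"))
    print(n,{k:np.round(v,4).tolist() for k,v in c.items() if k!="image"})
E
```

```text
pics
{'clock': 0.0, 'joint_pos': [-1.342, 0.3142, -0.0481, 1.2102, 0.0, 1.5708], 'qd': [-0.0006, -0.0015, -0.0012, 0.0007, 0.001, 0.0008], 'joint_torque': [-0.0002, -53.9591, 33.9748, 0.0194, -0.0004, -0.0], 'ee_pos': [0.136, -0.5838, 0.2305], 'tool_rot': [-1.3077, 1.0399, -1.0378], 'contact_force': [0.8265, 0.4368, 0.088], 'ft_torque': [-0.0554, 0.0149, 0.0161], 'finger_gap': 0.9976}
scene {'fx': 439.195, 'fy': 439.195, 'cx': 273.865, 'cy': 210.3076, 'distortion': [0.0172, 0.0, 0.0, 0.0, 0.0], 'R': [[0.2837, 0.9589, 0.0118], [0.783, -0.2245, -0.5802], [-0.5537, 0.1738, -0.8144]], 't': [-0.1934, -0.3187, 1.4989]}
top {'fx': 396.7609, 'fy': 396.7609, 'cx': 280.5684, 'cy': 216.1977, 'distortion': [-0.1008, 0.0, 0.0, 0.0, 0.0], 'R': [[-0.0113, -0.9996, 0.0243], [-0.9835, 0.0067, -0.1806], [0.1804, -0.0259, -0.9833]], 't': [0.039, 0.5376, 1.2288]}
wrist {'fx': 357.1337, 'fy': 357.1337, 'cx': 285.9561, 'cy': 212.0563, 'distortion': [-0.0464, 0.0, 0.0, 0.0, 0.0], 'mount': [[1.0, -0.0004, -0.0002, 0.0001], [0.0001, -0.2883, 0.9575, -0.1432], [-0.0005, -0.9575, -0.2883, 0.0739], [0.0, 0.0, 0.0, 1.0]]}
```

View pics/scene0.png

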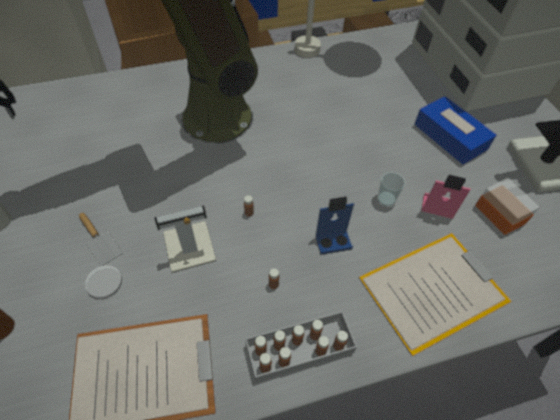

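View pics/top0.png

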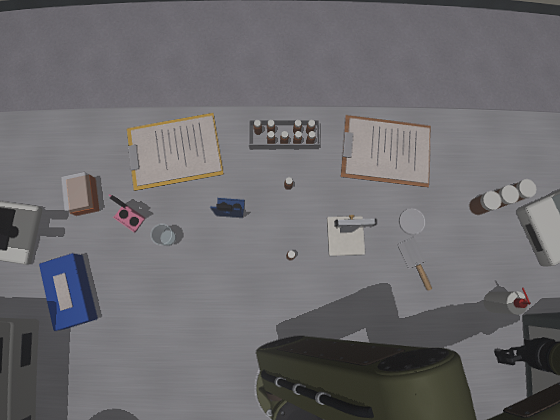

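View pics/wrist0.png

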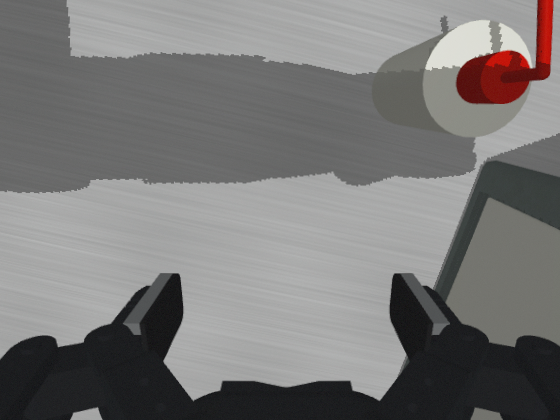

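Scene view: the blue bracket is at about (335,225), the pink look-alike at (445,198), a plain blue box at (455,128), and the stand at (185,235). In the top view: bracket (230,207), pink (130,213), blue box (70,290), stand (348,232). The blue L-shaped piece with the black grip is the one I want. Next, close crops.

Run:
```python
import cv2,numpy as np
s=cv2.imread("pics/scene0.png");t=cv2.imread("pics/top0.png")
f=lambda im,x,y,w,h,k:cv2.resize(im[y:y+h,x:x+w],None,fx=k,fy=k,interpolation=cv2.INTER_CUBIC)
a=f(s,300,185,65,75,6);b=f(s,150,195,75,75,6)
cv2.imwrite("pics/c1.png",np.hstack([f(s,300,185,65,75,6),f(s,150,200,68,75,6)]))
cv2.imwrite("pics/c2.png",np.hstack([f(t,200,190,60,60,6),f(t,322,205,60,60,6)]))
```

```text
(no output)
```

View pics/c1.png

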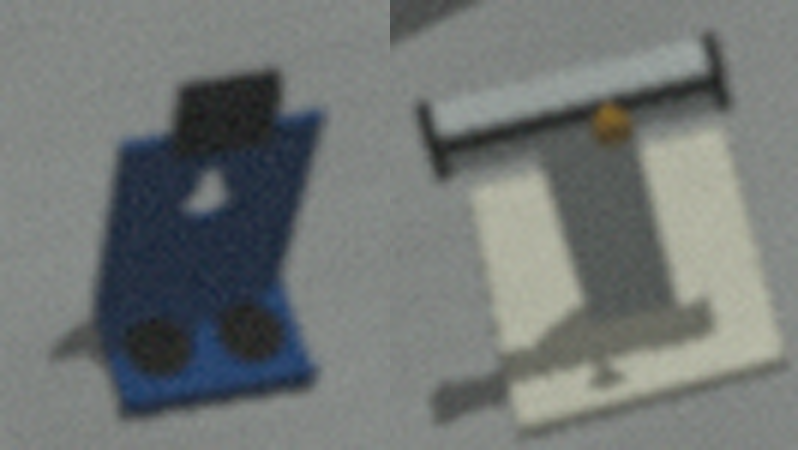

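View pics/c2.png

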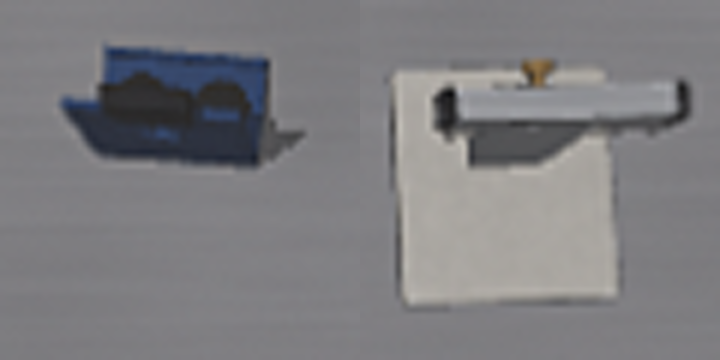

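```bash
cat >> h.py <<'E'
import pickle
def cam(c,s=None):
    K=np.array([[c["fx"],0,c["cx"]],[0,c["fy"],c["cy"]],[0,0,1]]);D=np.array(c["distortion"],float)
    if "R" in c: R=np.array(c["R"]);t=np.array(c["t"]); return K,D,R,t
    T=np.eye(4);T[:3,:3]=Ro.from_rotvec(s["tool_rot"]).as_matrix();T[:3,3]=s["ee_pos"]
    M=np.linalg.inv(T@np.array(c["mount"]));return K,D,M[:3,:3],M[:3,3]
def ray(cm,uv):
    K,D,R,t=cm
    p=cv2.undistortPoints(np.array([[uv]],float),K,D)[0,0]
    d=R.T@np.array([p[0],p[1],1]);return -R.T@t,d/np.linalg.norm(d)
def onz(cm,uv,z):
    o,d=ray(cm,uv);return o+d*(z-o[2])/d[2]
def tri(c1,u1,c2,u2):
    o1,d1=ray(c1,u1);o2,d2=ray(c2,u2)
    k=np.linalg.lstsq(np.c_[d1,-d2],o2-o1,rcond=None)[0]
    a=o1+d1*k[0];b=o2+d2*k[1];return (a+b)/2,np.linalg.norm(a-b)
def proj(cm,X):
    K,D,R,t=cm
    return cv2.projectPoints(np.array(X,float).reshape(-1,1,3),cv2.Rodrigues(R)[0],t,K,D)[0][:,0]
E
python3 - <<'E'
from h import *
S=cam(pickle.load(open("scene0.pkl","rb"))[0]);T=cam(pickle.load(open("top0.pkl","rb"))[0])
s=lambda x,y,ox,oy:(ox+x/6-.5,oy+y/6-.5)
np.set_printoptions(precision=4,suppress=True)
for n,p,z in [("plate TL",(122,143),.135),("plate TR",(324,112),.135),("frontL",(125,415),0),("frontR",(315,380),0),("grip TL",(182,82),.166),("grip TR",(280,70),.166)]:
    print(n,onz(S,s(*p,300,185),z))
for n,p,z in [("lipL",(105,47),.015),("lipR",(268,62),.015),("rearR",(262,165),0),("rearL",(100,155),0),("plate TL",(65,100),.135)]:
    print("top",n,onz(T,s(*p,200,190),z))
o=(150-65,200)
b=lambda x,y:(150+(x-390)/6-.5,200+y/6-.5)
for n,p,z in [("foot FL",(525,435),0),("foot FR",(785,358),0),("stud",(611,123),.17),("railTL",(432,100),.18),("railTR",(712,38),.18)]:
    print(n,onz(S,b(*p),z))
t=lambda x,y:(322+(x-360)/6-.5,205+y/6-.5)
for n,p,z in [("foot FL",(395,70),.012),("foot FR",(603,70),.012),("foot BL",(403,307),.0),("foot BR",(617,297),.0),("stud",(537,64),.17),("railFL",(445,85),.18),("railFR",(685,83),.18)]:
    print("top",n,onz(T,t(*p),z))
print(tri(S,b(611,123),T,t(537,62)))
E
```

```text
plate TL [0.5466 0.1599 0.135 ]
plate TR [0.555  0.2485 0.135 ]
frontL [0.6019 0.1552 0.    ]
frontR [0.6087 0.245  0.    ]
grip TL [0.5443 0.1841 0.166 ]
grip TR [0.5496 0.2256 0.166 ]
top lipL [0.6093 0.2442 0.015 ]
top lipR [0.6002 0.1537 0.015 ]
top rearR [0.5449 0.1577 0.    ]
top rearL [0.5512 0.248  0.    ]
top plate TL [0.5541 0.2473 0.135 ]
foot FL [ 0.5456 -0.2388  0.    ]
foot FR [ 0.5396 -0.1217  0.    ]
stud [ 0.5139 -0.1698  0.17  ]
railTL [ 0.4908 -0.2351  0.18  ]
railTR [ 0.4913 -0.1235  0.18  ]
top foot FL [ 0.5436 -0.1225  0.012 ]
top foot FR [ 0.5428 -0.2393  0.012 ]
top foot BL [ 0.4132 -0.1245  0.    ]
top foot BR [ 0.4173 -0.244   0.    ]
top stud [ 0.5173 -0.1693  0.17  ]
top railFL [ 0.5054 -0.1219  0.18  ]
top railFR [ 0.5055 -0.2395  0.18  ]
(array([ 0.5173, -0.169 ,  0.1745]), np.float64(0.0012897650897172764))
```

```bash
cat >> h.py <<'E'
np.set_printoptions(precision=4,suppress=True)
def down(yaw,flip=False):
    # tool x along (cos,sin), tool y down
    if flip: yaw+=np.pi
    x=np.array([np.cos(yaw),np.sin(yaw),0]);y=np.array([0,0,-1.]);return np.c_[x,y,np.cross(x,y)]
def goto(pos,Rt,s=None):
    s=s or read_state();R=Ro.from_rotvec(s["tool_rot"]).as_matrix()
    d=R.T@(np.array(pos)-s["ee_pos"]);w=Ro.from_matrix(R.T@Rt).as_rotvec()
    print("tool shift mm",d*1000,"/0.3:",d/.3," turn deg",np.degrees(w),"/1.5:",w/1.5)
def st():
    s=read_state();R=Ro.from_rotvec(s["tool_rot"]).as_matrix()
    print("t",s["clock"],"pos",s["ee_pos"],"F",s["contact_force"],"M",s["ft_torque"],"gap",s["finger_gap"],"\nq",s["joint_pos"],"\nR",R.tolist());return s
E
python3 - <<'E'
from h import *
s=st()
for f in (0,1): goto((.53,-.18,.30),down(0.02,f),s)
E
```

```text
t 0.15 pos [ 0.136  -0.5839  0.2306] F [ 0.0931 -0.0272  0.5721] M [0.0207 0.052  0.0155] gap 1.0009926614199298 
q [-1.342   0.314  -0.0479  1.2102  0.      1.5708] 
R [[0.22682165887635763, -0.00028820078423535955, 0.97393626691118], [-0.9739354282870114, 0.0012781303788733656, 0.22682184178365716], [-0.0013101877625094627, -0.9999991416611529, 9.21869856940205e-06]]
tool shift mm [-304.1167  -68.9585  475.3623] /0.3: [-1.0137 -0.2299  1.5845]  turn deg [ -0.0516 -78.0359  -0.0627] /1.5: [-0.0006 -0.908  -0.0007]
tool shift mm [-304.1167  -68.9585  475.3623] /0.3: [-1.0137 -0.2299  1.5845]  turn deg [  0.0664 101.9641  -0.0546] /1.5: [ 0.0008  1.1864 -0.0006]
```

Call:
{"name": "step_arm", "arguments": {"plan": "0 0 0 0 -0.08 0 -1; 0 -0.09 0 0 -0.08 0 -1; 0 -0.09 0 0 -0.07 0 -1; 0 -0.09 0 0 0 0 -1; 0 -0.09 0 0 0 0 -1; 0 -0.09 0 0 0 0 -1; 0 -0.09 0 0 0 0 -1; 0 -0.09 0 0 0 0 -1; 0 -0.09 0 0 0 0 -1; 0 -0.09 0 0 0 0 -1; 0 -0.09 0 0 0 0 -1; 0 0 0 0 0 0 -1"}}

```text
clock: 1.35
ee_pos: [0.1354, -0.5814, 0.2978]
tool_rot: [-1.56, -0.048, 0.051]
contact_force: [-0.2, 0.2, 0.3]
finger_gap: 1.001
```

Run:
```python
from h import *
s=st()
goto((.53,-.18,.30),down(0.02),s)
```

```text
t 1.35 pos [ 0.1354 -0.5814  0.2978] F [-0.1934  0.2383  0.2823] M [-0.0187 -0.0162 -0.018 ] gap 1.0006644399984912 
q [-1.342   0.3021  0.0872  1.3666  0.      0.1657] 
R [[0.998006689393973, -0.00240605760728373, -0.06306234067708409], [0.06308403682002371, 0.010371867389008138, 0.9979543219333011], [-0.0017470613532661293, -0.9999433160202909, 0.010502976862426239]]
tool shift mm [419.1226   0.9995 375.7554] /0.3: [1.3971 0.0033 1.2525]  turn deg [-0.5995  2.4704 -0.1131] /1.5: [-0.007   0.0287 -0.0013]
```

Call:
{"name": "step_arm", "arguments": {"plan": "-0.004 0.028 0 0.1 0 0.09 -1; 0 0 0 0.12 0 0.107 -1; 0 0 0 0.12 0 0.107 -1; 0 0 0 0.12 0 0.107 -1; 0 0 0 0.12 0 0.107 -1; 0 0 0 0.12 0 0.107 -1; 0 0 0 0.12 0 0.107 -1; 0 0 0 0.12 0 0.107 -1; 0 0 0 0.12 0 0.107 -1; 0 0 0 0.12 0 0.107 -1; 0 0 0 0.1 0 0.09 -1; 0 0 0 0 0 0 -1"}}

```text
clock: 2.55
ee_pos: [0.531, -0.2255, 0.2952]
tool_rot: [-1.565, 0.026, -0.023]
contact_force: [0.7, -0.4, 0.1]
finger_gap: 1.001
```

Run:
```python
from h import *
s=st()
goto((.53,-.18,.30),down(0.02),s)
```

```text
t 2.55 pos [ 0.531  -0.2255  0.2952] F [ 0.7293 -0.4084  0.1488] M [-0.0273  0.0087 -0.1038] gap 1.0006256015346449 
q [-0.404   0.2571  0.022   1.3398  0.004   1.198 ] 
R [[0.9995103493355519, -0.002213801411026726, 0.031211546812604407], [-0.03119934016032909, 0.005349309240993194, 0.9994988674651933], [-0.0023796522189044166, -0.9999832418465605, 0.005277620804898908]]
tool shift mm [-2.4703 -4.5252 45.515 ] /0.3: [-0.0082 -0.0151  0.1517]  turn deg [-0.3058 -2.9342 -0.1286] /1.5: [-0.0036 -0.0341 -0.0015]
```

Run:
```python
from h import *
s=read_state();c=capture("wrist");pickle.dump((c,s),open("w1.pkl","wb"));cv2.imwrite("pics/w1.png",c["image"])
```

```text
(no output)
```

View pics/w1.png

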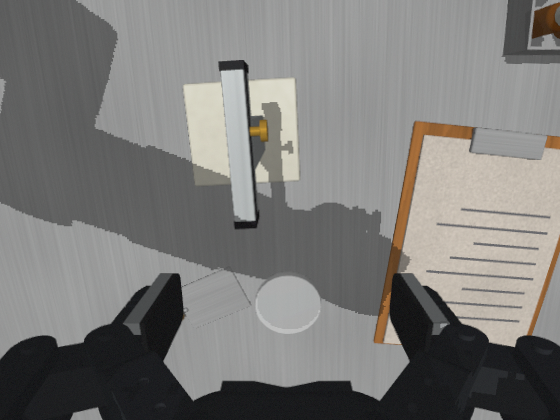

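Run:
```python
import cv2
im=cv2.imread("pics/w1.png")
cv2.imwrite("pics/w1c.png",cv2.resize(im[50:240,175:310],None,fx=4,fy=3.15*4/3.15,interpolation=cv2.INTER_CUBIC)[:600])
cv2.imwrite("pics/w1d.png",cv2.resize(im[100:240,175:310],None,fx=4,fy=4,interpolation=cv2.INTER_CUBIC))
```

```text
(no output)
```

View pics/w1c.png

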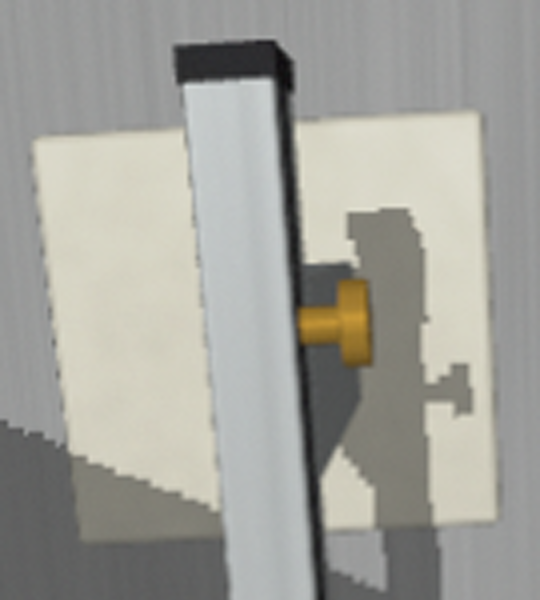

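View pics/w1d.png

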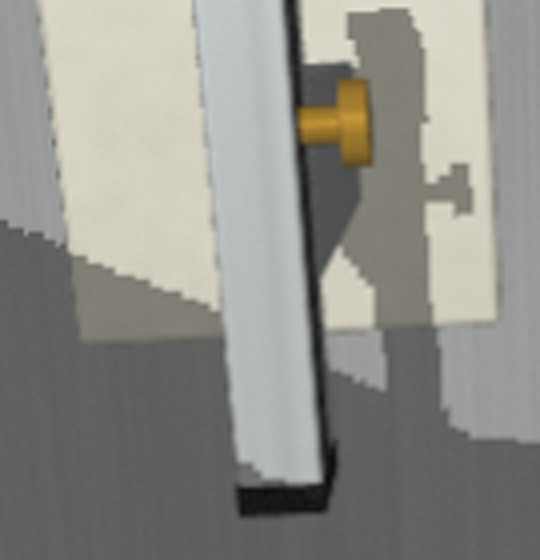

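Run:
```python
from h import *
c,s=pickle.load(open("w1.pkl","rb"));W=cam(c,s)
g=lambda x,y,oy=50:(175+x/4-.4,oy+y/4-.4)
P={}
for n,p,z in [("railF +y",g(278,78),.18),("railF -y",g(322,487,100),.18),("capF+y",g(277,42),.18),("capF-y",g(325,512,100),.18),("railR+y",g(185,80),.18),("railR-y",g(238,487,100),.18),
 ("ftR+",g(35,140),.012),("ftF+",g(478,113),.012),("ftF-",g(497,520),.012),("ftR-",g(83,542),.012),("head mid",g(356,322),.17),("head end",g(372,324),.172),("head start",g(340,322),.172),("neck at rail",g(300,325),.172)]:
    P[n]=onz(W,p,z);print(n,P[n])
def yaw(a,b):
    d=P[a]-P[b];return np.arctan2(-d[0],d[1])
print(yaw("railF +y","railF -y"),yaw("railR+y","railR-y"),yaw("capF+y","capF-y"),yaw("ftF+","ftF-"),yaw("ftR+","ftR-"))
d=P["ftF+"]-P["ftR+"];print(np.arctan2(d[1],d[0]));d=P["ftF-"]-P["ftR-"];print(np.arctan2(d[1],d[0]))
T=cam(pickle.load(open("top0.pkl","rb"))[0]);S=cam(pickle.load(open("scene0.pkl","rb"))[0])
print(tri(T,(322+177/6-.5,205+64/6-.5),W,g(360,322)),tri(S,(150+221/6-.5,200+123/6-.5),W,g(368,322)))
```

```text
railF +y [ 0.5058 -0.1269  0.18  ]
railF -y [ 0.5073 -0.2359  0.18  ]
capF+y [ 0.506  -0.1211  0.18  ]
capF-y [ 0.5076 -0.2409  0.18  ]
railR+y [ 0.4899 -0.1266  0.18  ]
railR-y [ 0.4913 -0.2354  0.18  ]
ftR+ [ 0.4173 -0.1241  0.012 ]
ftF+ [ 0.5434 -0.1213  0.012 ]
ftF- [ 0.5462 -0.2383  0.012 ]
ftR- [ 0.4195 -0.2411  0.012 ]
head mid [ 0.5165 -0.1687  0.17  ]
head end [ 0.5195 -0.1691  0.172 ]
head start [ 0.5137 -0.1685  0.172 ]
neck at rail [ 0.5063 -0.1688  0.172 ]
0.014058177429867537 0.012813764516277998 0.013729635960509277 0.023601028687530688 0.018834284034693862
0.021584335846962305
0.021710391460820804
(array([ 0.5172, -0.1689,  0.171 ]), np.float64(0.0004168788820261575)) (array([ 0.5191, -0.169 ,  0.1772]), np.float64(0.0011967776674202113))
```

Run:
```python
from h import *
goto((.55,.15,.30),down(-.085))
goto((.55,.15,.30),down(-.031))
```

```text
tool shift mm [  8.4218  -3.073  377.2834] /0.3: [ 0.0281 -0.0102  1.2576]  turn deg [-0.2549  3.0311 -0.2139] /1.5: [-0.003   0.0353 -0.0025]
tool shift mm [  8.4218  -3.073  377.2834] /0.3: [ 0.0281 -0.0102  1.2576]  turn deg [-0.2605 -0.0629 -0.2069] /1.5: [-0.003  -0.0007 -0.0024]
```

Call:
{"name": "step_arm", "arguments": {"plan": "-0.003 0 -0.0025 0.003 -0.01 0.08 -1; 0 0 0 0.003 0 0.15 -1; 0 0 0 0.003 0 0.15 -1; 0 0 0 0.003 0 0.15 -1; 0 0 0 0.003 0 0.15 -1; 0 0 0 0.003 0 0.15 -1; 0 0 0 0.003 0 0.15 -1; 0 0 0 0.003 0 0.15 -1; 0 0.015 0 0.003 0 0.12 -1; 0 0.02 0 0 0 0.06 -1; 0 0 0 0 0 0 -1"}}

```text
clock: 3.7
ee_pos: [0.5531, 0.1659, 0.2961]
tool_rot: [-1.574, 0.105, -0.101]
contact_force: [0.2, 0.3, 0.7]
finger_gap: 1.003
```

Run:
```python
from h import *
s=st();c=capture("wrist");pickle.dump((c,s),open("w2.pkl","wb"));cv2.imwrite("pics/w2.png",c["image"])
```

```text
t 3.7 pos [0.5531 0.1659 0.2961] F [0.2119 0.3397 0.7314] M [-0.0463  0.0085  0.0295] gap 1.0026094382365134 
q [ 0.2937  0.2583  0.0256  1.3426 -0.0042  1.9953] 
R [[0.9914624506646559, -0.0030627409021754953, 0.13035654391015733], [-0.1303713649333238, -0.005277175488646091, 0.9914511882207232], [-0.0023486437483668243, -0.9999813853452614, -0.005631415054414168]]
```

View pics/w2.png

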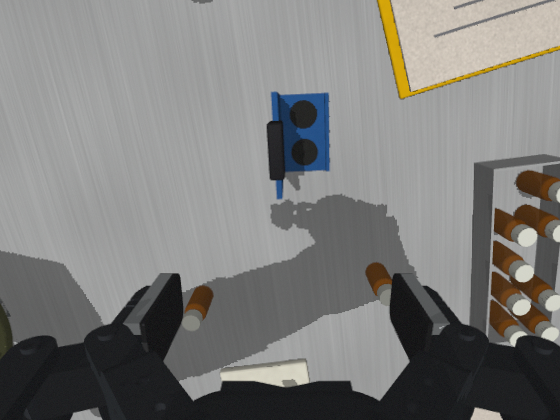

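Run:
```python
import cv2
im=cv2.imread("pics/w2.png")
cv2.imwrite("pics/w2c.png",cv2.resize(im[85:205,255:345],None,fx=5,fy=5,interpolation=cv2.INTER_CUBIC))
```

```text
(no output)
```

View pics/w2c.png

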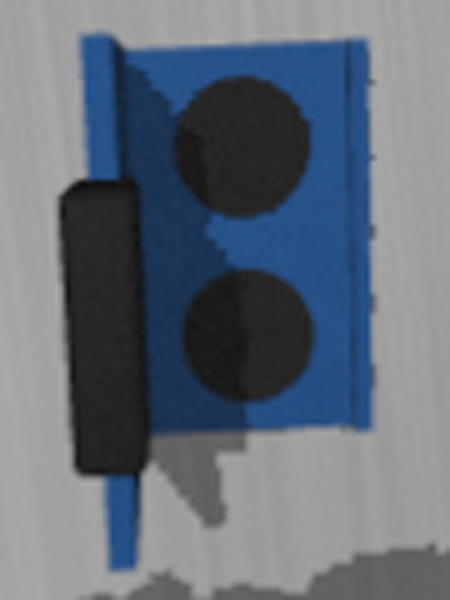

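Run:
```python
from h import *
c,s=pickle.load(open("w2.pkl","rb"));W=cam(c,s)
g=lambda x,y:(255+x/5-.4,85+y/5-.4)
P={}
for n,p,z in [("pR+",g(82,38),.135),("pF+",g(112,38),.135),("pR-",g(109,570),.135),("pF-",g(137,570),.135),("gR+",g(60,188),.166),("gF+",g(136,183),.166),("gF-",g(149,470),.166),("gR-",g(76,472),.166),("lF+",g(368,40),.015),("lF-",g(372,428),.015)]:
    P[n]=onz(W,p,z);print(n,P[n])
for a,b in [("pR+","pR-"),("pF+","pF-"),("gR+","gR-"),("gF+","gF-"),("lF+","lF-")]:
    d=P[a]-P[b];print(np.arctan2(-d[0],d[1]),np.linalg.norm(d))
print((P["gR+"]+P["gR-"]+P["gF+"]+P["gF-"])/4,(P["pR+"]+P["pR-"])/2)
goto((.551,.203,.30),down(-.085))
```

```text
pR+ [0.552  0.2494 0.135 ]
pF+ [0.5568 0.2488 0.135 ]
pR- [0.544  0.1604 0.135 ]
pF- [0.5489 0.1597 0.135 ]
gR+ [0.5469 0.2277 0.166 ]
gF+ [0.5582 0.2269 0.166 ]
gF- [0.5544 0.1836 0.166 ]
gR- [0.5431 0.1847 0.166 ]
lF+ [0.6116 0.2444 0.015 ]
lF- [0.6038 0.1558 0.015 ]
-0.08962523981686576 0.08939549705543608
-0.08891696981621022 0.08939110037872468
-0.08853715641837226 0.04311547139127719
-0.08799345126437456 0.04351743684585288
-0.0881124298861609 0.08900374491901838
[0.5506 0.2057 0.166 ] [0.548  0.2049 0.135 ]
tool shift mm [-7.0147 -4.0604 37.631 ] /0.3: [-0.0234 -0.0135  0.1254]  turn deg [ 0.3519 -2.6219 -0.1494] /1.5: [ 0.0041 -0.0305 -0.0017]
```

Run:
```python
from h import *
goto((.5505,.2052,.22),down(-.0885))
```

```text
tool shift mm [-7.6    75.9267 40.2429] /0.3: [-0.0253  0.2531  0.1341]  turn deg [ 0.3522 -2.4213 -0.1488] /1.5: [ 0.0041 -0.0282 -0.0017]
```

Call:
{"name": "step_arm", "arguments": {"plan": "0.004 -0.028 -0.002 -0.025 0 0.134 -1; 0 0 0 0 0 0 -1; 0 0 0 0 0.1 0 -1; 0 0 0 0 0.1 0 -1; 0 0 0 0 0.05 0 -1; 0 0 0 0 0 0 -1; 0 0 0 0 0 0 -1"}}

```text
clock: 4.45
ee_pos: [0.5522, 0.1923, 0.2207]
tool_rot: [-1.574, 0.081, -0.086]
contact_force: [0.0, 0.1, 0.7]
finger_gap: 1.001
```

Run:
```python
from h import *
st()
goto((.5505,.2052,.127),down(-.0885))
```

```text
t 4.45 pos [0.5522 0.1923 0.2207] F [0.0486 0.1326 0.7178] M [-0.0142 -0.027   0.0098] gap 1.0012481132125257 
q [ 0.3384  0.2878 -0.106   1.1759 -0.0058  2.0149] 
R [[0.9944056822235343, 0.0029789361668315223, 0.10558629220150201], [-0.10557040666000408, -0.005063742997736542, 0.9943989379240578], [0.003496912808233145, -0.9999827420741653, -0.004720927307722278]]
tool shift mm [-3.3606 93.6585 13.1105] /0.3: [-0.0112  0.3122  0.0437]  turn deg [ 0.2722 -0.9899  0.198 ] /1.5: [ 0.0032 -0.0115  0.0023]
```

Call:
{"name": "step_arm", "arguments": {"plan": "0.004 -0.014 0.003 -0.013 0 0.05 -1; 0 0 0 0 0 0 -1; 0 0 0 0 0.06 0 -1; 0 0 0 0 0.06 0 -1; 0 0 0 0 0.03 0 -1; 0 0 0 0 0 0 -1; 0 0 0 0 0 0 -1"}}

```text
clock: 5.15
ee_pos: [0.5541, 0.2098, 0.1818]
tool_rot: [-1.564, 0.059, -0.073]
contact_force: [0.1, 0.0, 0.4]
finger_gap: 1.002
```

Run:
```python
from h import *
st()
goto((.5505,.2052,.127),down(-.0885))
```

```text
t 5.15 pos [0.5541 0.2098 0.1818] F [0.1451 0.0442 0.3692] M [-0.0178  0.0076  0.0368] gap 1.001576422448992 
q [ 0.361   0.3137 -0.161   1.0856  0.0018  2.0154] 
R [[0.9964634585087161, 0.00922061517975259, 0.08351979473487142], [-0.08357144108611793, 0.005365001321360308, 0.9964873461291976], [0.008740142541037922, -0.9999430968892824, 0.006116607869859014]]
tool shift mm [-3.7092 54.7743 -5.2422] /0.3: [-0.0124  0.1826 -0.0175]  turn deg [-0.3517  0.2781  0.4999] /1.5: [-0.0041  0.0032  0.0058]
```

Call:
{"name": "step_arm", "arguments": {"plan": "-0.003 0.003 0.005 -0.012 0 -0.015 -1; 0 0 0 0 0.06 0 -1; 0 0 0 0 0.06 0 -1; 0 0 0 0 0.04 0 -1; 0 0 0 0 0.01 0 -1; 0 0 0 0 0 0 -1; 0 0 0 0 0 0 -1"}}

```text
clock: 5.85
ee_pos: [0.5527, 0.2058, 0.135]
tool_rot: [-1.566, 0.065, -0.075]
contact_force: [-0.0, 0.7, -0.2]
finger_gap: 0.998
```

Run:
```python
from h import *
st()
goto((.5505,.2052,.127),down(-.0885))
```

```text
t 5.85 pos [0.5527 0.2058 0.135 ] F [-0.0444  0.6536 -0.1987] M [-0.0054 -0.0119  0.0303] gap 0.9980165352955145 
q [ 0.3563  0.3423 -0.2325  0.9883  0.0004  2.0163] 
R [[0.9959966384653403, 0.0070669126771958565, 0.08911091353451187], [-0.08913408980644191, 0.0030347329879263363, 0.9960150121509561], [0.006768323287159546, -0.9999704241330865, 0.0036524866838379966]]
tool shift mm [-2.2205  8.0151 -0.8742] /0.3: [-0.0074  0.0267 -0.0029]  turn deg [-0.2091 -0.0425  0.3879] /1.5: [-0.0024 -0.0005  0.0045]
```

Call:
{"name": "step_arm", "arguments": {"plan": "-0.002 0 0.007 -0.009 0.03 -0.003 -1; 0 0 0 0 0.006 0 -1; 0 0 0 0 0 0 -1; 0 0 0 0 0 0 -1"}}

```text
clock: 6.25
ee_pos: [0.5508, 0.2055, 0.1249]
tool_rot: [-1.568, 0.072, -0.068]
contact_force: [-0.3, -0.6, -0.4]
finger_gap: 1.004
```

Run:
```python
from h import *
st()
goto((.5505,.2052,.127),down(-.0885))
```

```text
t 6.25 pos [0.5508 0.2055 0.1249] F [-0.2806 -0.6153 -0.3907] M [-0.0254 -0.0248 -0.0304] gap 1.0038197230694836 
q [ 0.3558  0.3545 -0.2399  0.9783  0.0023  2.0159] 
R [[0.996016675952553, -0.0025473083659798626, 0.08913076037213707], [-0.08912701004883333, 0.0015499268153332246, 0.9960190629735067], [-0.0026753138473596463, -0.9999955544635964, 0.00131671897624569]]
tool shift mm [-0.2281 -2.1242 -0.3171] /0.3: [-0.0008 -0.0071 -0.0011]  turn deg [-0.0755 -0.0428 -0.1533] /1.5: [-0.0009 -0.0005 -0.0018]
```

Call:
{"name": "step_arm", "arguments": {"plan": "0 0 0 0 -0.007 0 1; 0 0 0 0 0 0 1; 0 0 0 0 0 0 1; 0 0 0 0 0 0 1; 0 0 0 0 0 0 1; 0 0 0 0 0 0 1; 0 0 0 0 0 0 1; 0 0 0 0 0 0 1", "squeeze": 70}}

```text
clock: 7.05
ee_pos: [0.5509, 0.2057, 0.1277]
tool_rot: [-1.568, 0.072, -0.068]
contact_force: [-0.5, 0.2, -0.0]
finger_gap: 0.128
```

Run:
```python
from h import *
s=st();c=capture("wrist");pickle.dump((c,s),open("w3.pkl","wb"));cv2.imwrite("pics/w3.png",c["image"])
goto((.5505,.2052,.127),down(-.0885))
```

```text
t 7.05 pos [0.5509 0.2057 0.1277] F [-0.4509  0.1847 -0.0123] M [ 0.0668 -0.0544  0.0421] gap 0.12767378158943118 
q [ 0.3559  0.3521 -0.2364  0.9835  0.0025  2.0158] 
R [[0.9960338295946516, -0.0019179342819773473, 0.08895466166032324], [-0.0889509545431029, 0.0019386948063870313, 0.9960341204739518], [-0.002082783926240936, -0.9999962814883552, 0.001760403527288179]]
tool shift mm [-0.3627  0.705  -0.5252] /0.3: [-0.0012  0.0024 -0.0018]  turn deg [-0.0994 -0.0328 -0.12  ] /1.5: [-0.0012 -0.0004 -0.0014]
```

View pics/w3.png

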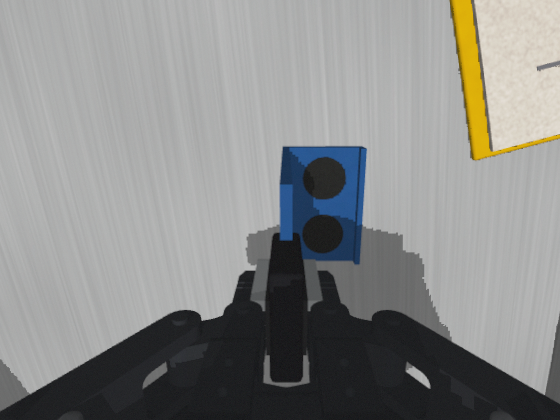

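Call:
{"name": "step_arm", "arguments": {"plan": "0 0 0 0 -0.04 0 1; 0 0 0 0 -0.08 0 1; 0 0 0 0 -0.1 0 1; 0 0 0 0 -0.1 0 1; 0 0 0 0 -0.04 0 1; 0 0 0 0 0 0 1; 0 0 0 0 0 0 1"}}

```text
clock: 7.8
ee_pos: [0.549, 0.2046, 0.2394]
tool_rot: [-1.57, 0.075, -0.065]
contact_force: [-0.7, -0.7, -2.7]
finger_gap: 0.132
```

Run:
```python
from h import *
s=st();c=capture("scene");pickle.dump((c,s),open("s2.pkl","wb"));cv2.imwrite("pics/s2.png",c["image"])
goto((.553,-.1685,.24),down(-.0885))
```

```text
t 7.8 pos [0.549  0.2046 0.2394] F [-0.7302 -0.6861 -2.6884] M [-0.0028  0.0365  0.0123] gap 0.1316302289685949 
q [ 0.3553  0.2896 -0.061   1.2266  0.0024  2.0154] 
R [[0.9959979862282728, -0.006890807316443329, 0.08910964147472086], [-0.08911184383165438, -1.2629327313662397e-05, 0.9960216258342102], [-0.006862267711805162, -0.9999762580256734, -0.0006266313300287152]]
tool shift mm [  37.3117   -0.8726 -371.1859] /0.3: [ 0.1244 -0.0029 -1.2373]  turn deg [ 0.0497 -0.0416 -0.4185] /1.5: [ 0.0006 -0.0005 -0.0049]
```

View pics/s2.png

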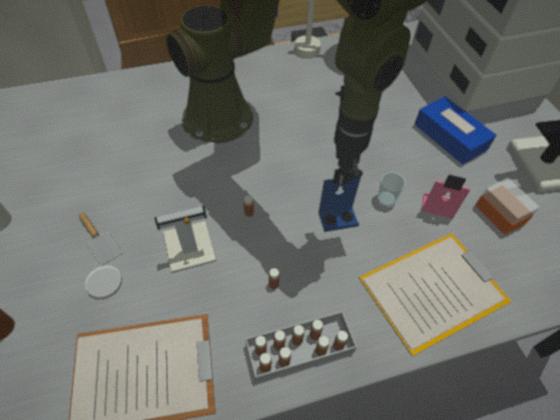

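Call:
{"name": "step_arm", "arguments": {"plan": "0 0 -0.003 0.02 0 -0.08 1; 0 0 0 0.018 0 -0.13 1; 0 0 0 0.018 0 -0.14 1; 0 0 0 0.018 0 -0.14 1; 0 0 0 0.018 0 -0.14 1; 0 0 0 0.018 0 -0.14 1; 0 0 0 0.018 0 -0.14 1; 0 -0.02 0 0.018 0 -0.12 1; 0 -0.03 0 0.01 0 -0.08 1; 0 -0.02 0 0 0 -0.04 1; 0 0 0 0 0 0 1; 0 0 0 0 0 0 1"}}

```text
clock: 9.05
ee_pos: [0.5572, -0.1551, 0.2173]
tool_rot: [-1.568, 0.009, 0.043]
contact_force: [0.1, -0.0, -2.5]
finger_gap: 0.127
```

Run:
```python
from h import *
s=st()
goto((.555,-.1685,.2197),down(.018))
```

```text
t 9.05 pos [ 0.5572 -0.1551  0.2173] F [ 0.0939 -0.0026 -2.5405] M [ 0.038  -0.0279  0.0065] gap 0.12746855628023276 
q [-0.2675  0.3066 -0.0891  1.2074 -0.0069  1.2818] 
R [[0.999224734160324, -0.032950875446564186, -0.021544615325761], [0.021619583687929062, 0.0019205199407552609, 0.9997644248543343], [-0.03290173617593203, -0.9994551272620809, 0.002631415236558299]]
tool shift mm [ -2.5838  -2.3755 -13.3697] /0.3: [-0.0086 -0.0079 -0.0446]  turn deg [-0.1474  0.2057 -1.8857] /1.5: [-0.0017  0.0024 -0.0219]
```

Call:
{"name": "step_arm", "arguments": {"plan": "-0.002 0.002 -0.024 -0.006 -0.01 -0.045 1; 0 0 0 0 0 0 1; 0 0 0 0 0 0 1"}}

```text
clock: 9.35
ee_pos: [0.5547, -0.1652, 0.2179]
tool_rot: [-1.568, -0.016, 0.016]
contact_force: [-0.2, 0.8, -2.4]
finger_gap: 0.131
```

Run:
```python
from h import *
s=st()
goto((.555,-.1685,.2197),down(.018))
```

```text
t 9.35 pos [ 0.5547 -0.1652  0.2179] F [-0.1536  0.7685 -2.3944] M [-0.0094  0.0481 -0.0557] gap 0.1312670051448629 
q [-0.2908  0.2798 -0.1232  1.1687  0.0023  1.2598] 
R [[0.99979632319407, -0.00021856014532650042, -0.020180791834839642], [0.020181264151022064, 0.0024325024621927316, 0.9997933784082778], [-0.00016942516025414064, -0.9999970175771695, 0.0024364178378865065]]
tool shift mm [ 0.2    -1.8213 -3.2744] /0.3: [ 0.0007 -0.0061 -0.0109]  turn deg [-0.1396  0.125  -0.0099] /1.5: [-0.0016  0.0015 -0.0001]
```

Run:
```python
from h import *
s=read_state();a=capture("scene");b=capture("top");w=capture("wrist");pickle.dump((a,b,w,s),open("n1.pkl","wb"))
f=lambda im,x,y,w,h,k:cv2.resize(im[y:y+h,x:x+w],None,fx=k,fy=k,interpolation=cv2.INTER_CUBIC)
cv2.imwrite("pics/n1s.png",f(a["image"],150,190,90,95,6)[:600]);cv2.imwrite("pics/n1t.png",f(b["image"],310,180,90,80,6));cv2.imwrite("pics/n1w.png",w["image"])
S=cam(a)
y=.018;R=np.array([[np.cos(y),-np.sin(y),0],[np.sin(y),np.cos(y),0],[0,0,1]])
O=np.array(s["ee_pos"])+R@[-.0025,.0005*-1,-.1277]
print(O)
X=[O+R@p for p in [(5e-3,-.045,.135),(5e-3,.045,.135),(.06,-.045,0),(.06,.045,0),(5e-3,0,.081)]]
p=proj(S,X);print(p,(p-[150,190]+.5)*6)
```

```text
[ 0.5522 -0.1658  0.0902]
[[167.5855 226.095 ]
 [207.6577 216.2585]
 [181.9081 275.651 ]
 [218.7609 265.7511]
 [191.2307 234.137 ]] [[108.5129 219.5697]
 [348.9463 160.5512]
 [194.4484 516.9057]
 [415.5656 457.5065]
 [250.3843 267.8221]]
```

View pics/n1s.png

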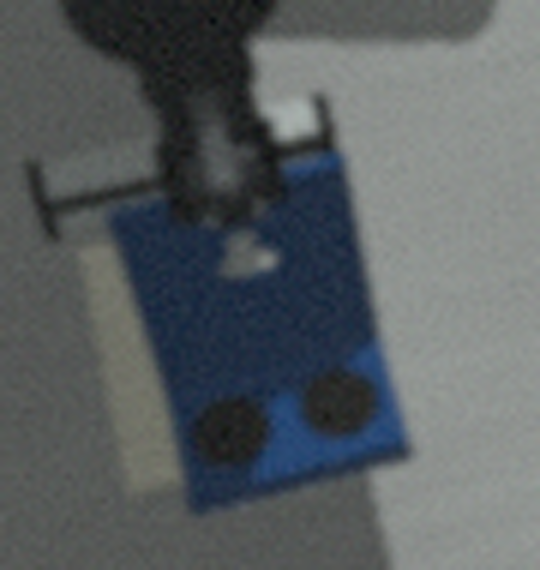

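View pics/n1t.png

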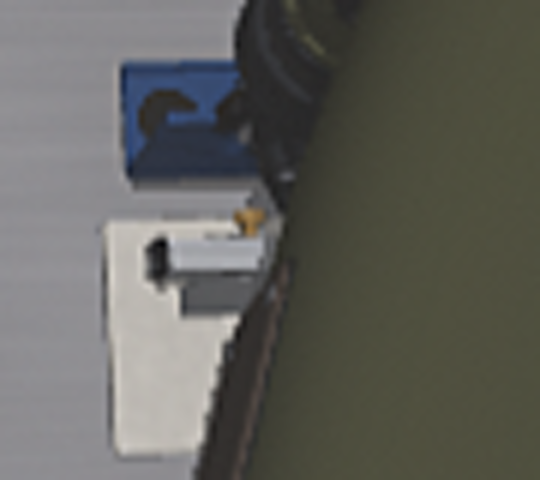

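View pics/n1w.png

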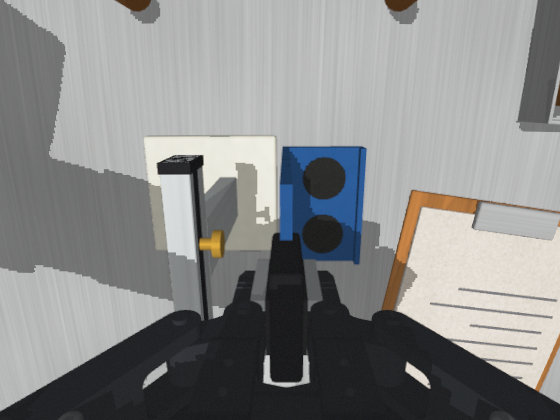

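Run:
```python
from h import *
a,b,w,s=pickle.load(open("n1.pkl","rb"));W=cam(w,s)
im=w["image"];cv2.imwrite("pics/n1wc.png",cv2.resize(im[140:280,140:300],None,fx=4,fy=4,interpolation=cv2.INTER_CUBIC))
hsv=cv2.cvtColor(im,cv2.COLOR_BGR2HSV);m=cv2.inRange(hsv,(10,120,60),(30,255,255));m[:,260:]=0;m[:200]=0
ys,xs=np.nonzero(m);print(xs.min(),xs.max(),ys.min(),ys.max())
h=xs>=212;print(ys[h].min(),ys[h].max())
c=(xs[h].mean(),(ys[h].min()+ys[h].max())/2)
print(c,onz(W,c,.17),onz(W,c,.173),onz(W,(xs.max()+.5,c[1]),.172))
# rear bottom corners / ledge corners of bracket
T=cam(b)
y=.018;R=np.array([[np.cos(y),-np.sin(y),0],[np.sin(y),np.cos(y),0],[0,0,1]])
O=np.array(s["ee_pos"])+R@[-.0025,-.0005,-.1277]
print(proj(W,[O+R@p for p in [(0,.045,.135),(0.005,.045,.135),(.06,.045,.015),(.06,-.045,.015),(0,.045,0)]]))
```

```text
199 223 230 257
230 257
(np.float64(217.42222222222222), np.float64(243.5)) [ 0.5157 -0.1688  0.17  ] [ 0.5163 -0.1676  0.173 ] [ 0.5196 -0.1679  0.172 ]
[[278.8527 182.6575]
 [291.7284 182.6773]
 [366.143  147.9611]
 [358.6206 263.6968]
 [282.1893 145.4132]]
```

View pics/n1wc.png

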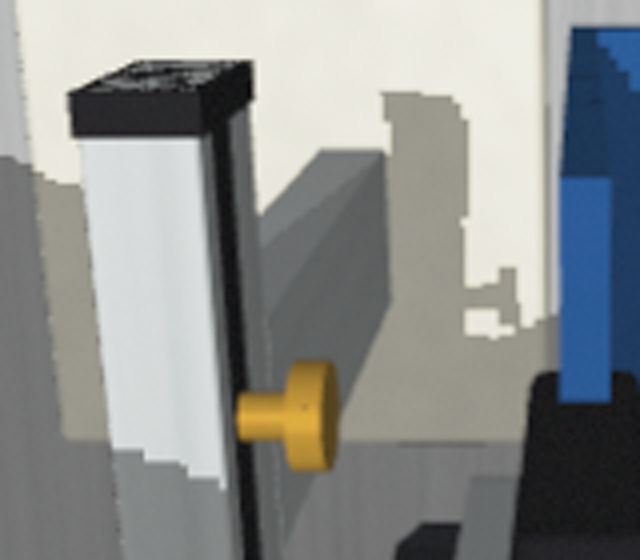

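Call:
{"name": "step_arm", "arguments": {"plan": "-0.001 0.001 0 0 0.002 -0.011 1; 0 0 0 -0.03 0.001 0 1; 0 0 0 -0.03 0 0 1; 0 0 0 -0.02 0 0 1; 0 0 0 0 0 0 1; 0 0 0 0 0 0 1"}}

```text
clock: 10.1
ee_pos: [0.5289, -0.1684, 0.2171]
tool_rot: [-1.57, -0.015, 0.016]
contact_force: [-0.2, -0.2, -0.8]
finger_gap: 0.133
```

Run:
```python
from h import *
s=st()
goto((.526,-.168,.2167),down(.018))
```

```text
t 10.1 pos [ 0.5289 -0.1684  0.2171] F [-0.2135 -0.2402 -0.8077] M [ 0.0216 -0.0036 -0.0434] gap 0.13290253295646906 
q [-0.3084  0.2359 -0.1825  1.1532  0.0003  1.2422] 
R [[0.9997944881740131, -0.0006649535262191215, -0.020261768276029102], [0.020262148085727648, 0.0005695039378542655, 0.9997945394030799], [-0.0006532777476496113, -0.9999996167509629, 0.000582860284878528]]
tool shift mm [-2.9296  0.3587  0.4215] /0.3: [-0.0098  0.0012  0.0014]  turn deg [-0.0334  0.1297 -0.0375] /1.5: [-0.0004  0.0015 -0.0004]
```

Run:
```python
from h import *
s=read_state();a=capture("scene");w=capture("wrist")
f=lambda im,x,y,w,h,k:cv2.resize(im[y:y+h,x:x+w],None,fx=k,fy=k,interpolation=cv2.INTER_CUBIC)
cv2.imwrite("pics/n2.png",np.hstack([f(a["image"],155,190,65,75,6),f(w["image"],190,170,100,112,4.0)[:450,:400]]))
```

```text
Traceback (most recent call last):
ValueError: all the input array dimensions except for the concatenation axis must match exactly, but along dimension 0, the array at index 0 has size 450 and the array at index 1 has size 448
```

```bash
cat >> h.py <<'E'
def look(name):
    s=read_state();a=capture("scene");w=capture("wrist");pickle.dump((a,w,s),open(name+".pkl","wb"))
    f=lambda im,x,y,w,h,k:cv2.resize(im[y:y+h,x:x+w],None,fx=k,fy=k,interpolation=cv2.INTER_CUBIC)
    cv2.imwrite(f"pics/{name}.png",np.hstack([f(a["image"],155,190,65,75,6),f(w["image"],190,150,100,112.5.__int__()+1,4)[:450,:400]]))
E
python3 - <<'E'
from h import *
look("n2")
E
```

```text
(no output)
```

View pics/n2.png

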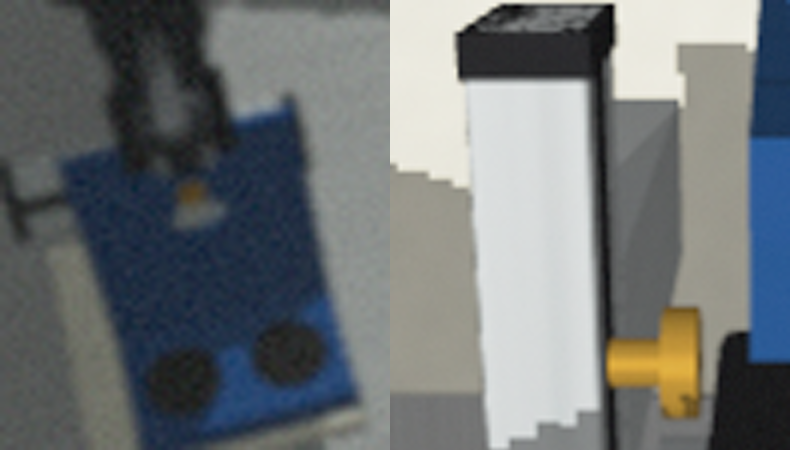

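Call:
{"name": "step_arm", "arguments": {"plan": "0 0.001 0 -0.012 0.001 0 1; 0 0 0 -0.012 0 0 1; 0 0 0 -0.012 0 0 1; 0 0 0 0 0 0 1"}}

```text
clock: 10.7
ee_pos: [0.5179, -0.1685, 0.2163]
tool_rot: [-1.57, -0.014, 0.016]
contact_force: [-0.4, -0.5, -2.6]
finger_gap: 0.134
```

Run:
```python
from h import *
s=st()
goto((.5085,-.168,.2167),down(.018))
```

```text
t 10.7 pos [ 0.5179 -0.1685  0.2163] F [-0.3613 -0.5293 -2.5608] M [-0.0079 -0.0064 -0.0434] gap 0.13390386721180048 
q [-0.3147  0.2174 -0.2077  1.1471  0.0003  1.2369] 
R [[0.9998154039636343, -0.0012285260236698965, -0.01917416806131539], [0.019175074378108087, 0.0007302440806730148, 0.9998158746820219], [-0.0012142979981965372, -0.9999989787331743, 0.0007536663583894709]]
tool shift mm [-9.4196 -0.3633  0.694 ] /0.3: [-0.0314 -0.0012  0.0023]  turn deg [-0.0431  0.0674 -0.0696] /1.5: [-0.0005  0.0008 -0.0008]
```

Call:
{"name": "step_arm", "arguments": {"plan": "0 0 -0.001 -0.008 -0.001 0.002 1; 0 0 0 -0.008 0 0 1; 0 0 0 -0.006 0 0 1; 0 0 0 0 0 0 1"}}

```text
clock: 11.1
ee_pos: [0.5107, -0.168, 0.2168]
tool_rot: [-1.57, -0.016, 0.014]
contact_force: [-0.3, -0.9, -2.9]
finger_gap: 0.129
```

Run:
```python
from h import *
s=st()
goto((.5085,-.168,.2167),down(.018))
```

```text
t 11.1 pos [ 0.5107 -0.168   0.2168] F [-0.3419 -0.8691 -2.8881] M [ 0.0045  0.057  -0.012 ] gap 0.12922072416009114 
q [-0.3184  0.2024 -0.2253  1.1426  0.0009  1.2333] 
R [[0.9998177069196181, 0.0007103092989607235, -0.019080052167020443], [0.01907956456323095, 0.0006870286610013987, 0.9998177324931261], [0.0007232883753478386, -0.9999995117260401, 0.0006733510283010724]]
tool shift mm [-2.1583  0.0832  0.0479] /0.3: [-0.0072  0.0003  0.0002]  turn deg [-0.0386  0.0619  0.0414] /1.5: [-0.0004  0.0007  0.0005]
```

Call:
{"name": "step_arm", "arguments": {"plan": "0 0 0 -0.005 0 0 1; 0 0 0 -0.003 0 0 1; 0 0 0 0 0 0 1"}}

```text
clock: 11.4
ee_pos: [0.5083, -0.1681, 0.2169]
tool_rot: [-1.57, -0.016, 0.014]
contact_force: [0.6, -0.8, -2.0]
finger_gap: 0.132
```

Run:
```python
from h import *
s=st()
goto((.5085,-.168,.2167),down(.018))
```

```text
t 11.4 pos [ 0.5083 -0.1681  0.2169] F [ 0.5718 -0.7659 -2.029 ] M [-0.0028  0.0359  0.0101] gap 0.13153476908626652 
q [-0.3199  0.1979 -0.2308  1.1413  0.0009  1.2317] 
R [[0.9998159139324929, 0.0010673461456492828, -0.01915721847083718], [0.019156563074229138, 0.0006209205122495454, 0.9998163034022303], [0.0010790451876998737, -0.9999992376146709, 0.0006003595256729999]]
tool shift mm [0.2485 0.1661 0.0703] /0.3: [0.0008 0.0006 0.0002]  turn deg [-0.0344  0.0664  0.0618] /1.5: [-0.0004  0.0008  0.0007]
```

Call:
{"name": "step_arm", "arguments": {"plan": "0 0 0 -0.003 0 0 1; 0 0 0 -0.002 0 0 1"}}

```text
clock: 11.6
ee_pos: [0.5079, -0.1681, 0.217]
tool_rot: [-1.57, -0.018, 0.013]
contact_force: [2.0, -0.5, -3.6]
finger_gap: 0.131
```

Run:
```python
from h import *
s=st()
```

```text
t 11.6 pos [ 0.5079 -0.1681  0.217 ] F [ 1.9803 -0.5313 -3.6025] M [ 0.0472 -0.576   0.0481] gap 0.1307887514393296 
q [-0.3207  0.1954 -0.2334  1.1391  0.0018  1.2306] 
R [[0.9998048782408682, 0.0032990554159751627, -0.01947618235500112], [0.019473588145195314, 0.0008166578278007153, 0.9998100381746244], [0.003314334098162215, -0.999994224635, 0.0007522540336498684]]
```

Run:
```python
from h import *
look("n3")
```

```text
(no output)
```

View pics/n3.png

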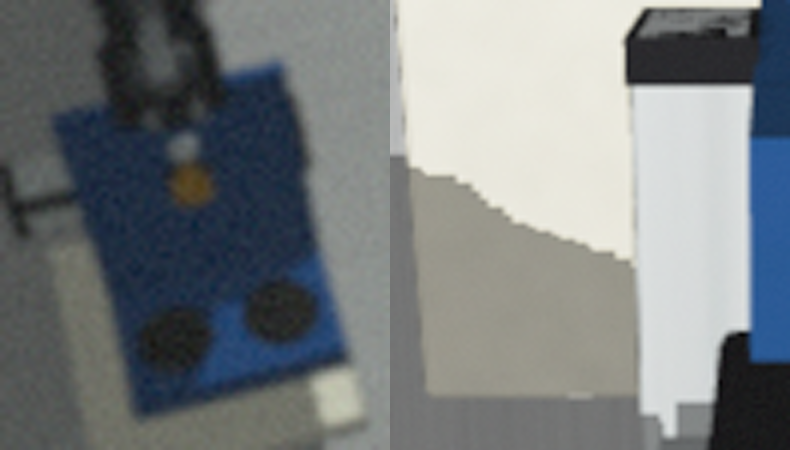

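Call:
{"name": "step_arm", "arguments": {"plan": "0 0 0.001 0 0.008 0 1; 0 0 0 0 0.01 0 1; 0 0 0 0 0.01 0 1; 0 0 0 0 0 0 1"}}

```text
clock: 12.1
ee_pos: [0.508, -0.1683, 0.2082]
tool_rot: [-1.571, -0.017, 0.014]
contact_force: [1.4, 0.2, -2.7]
finger_gap: 0.131
```

Run:
```python
from h import *
s=st()
goto((.508,-.168,.1947),down(.018))
```

```text
t 12.1 pos [ 0.508  -0.1683  0.2082] F [ 1.4047  0.1958 -2.6795] M [ 0.0181 -0.4682  0.0108] gap 0.13103885742737822 
q [-0.3204  0.2012 -0.2467  1.1212  0.0008  1.2309] 
R [[0.999807469065116, 0.0018619050344519626, -0.019533512516946697], [0.019533175942059163, 0.0001987842170580456, 0.9998091895569131], [0.001865432717519426, -0.9999982468957022, 0.00016237702632154738]]
tool shift mm [-0.0176 13.5235  0.2754] /0.3: [-0.0001  0.0451  0.0009]  turn deg [-0.0094  0.0879  0.1069] /1.5: [-0.0001  0.001   0.0012]
```

Call:
{"name": "step_arm", "arguments": {"plan": "0 0 0.0005 0 0.01 0.001 1; 0 0 0 0 0.01 0 1; 0 0 0 0 0.01 0 1; 0 0 0 0 0 0 1"}}

```text
clock: 12.5
ee_pos: [0.508, -0.168, 0.1983]
tool_rot: [-1.571, -0.016, 0.015]
contact_force: [2.7, 0.2, -3.2]
finger_gap: 0.126
```

Run:
```python
from h import *
s=st()
goto((.508,-.168,.1947),down(.018))
```

```text
t 12.5 pos [ 0.508  -0.168   0.1983] F [ 2.6517  0.217  -3.1992] M [-0.0149 -0.4712  0.0958] gap 0.12603590231155515 
q [-0.3196  0.2071 -0.2625  1.1003  0.0005  1.2317] 
R [[0.9998089194162905, 0.0010246497670266409, -0.019521135942474274], [0.019520961284474544, 0.0001801824425671783, 0.9998094316442596], [0.0010279718671611301, -0.9999994588134247, 0.00016014586476870152]]
tool shift mm [-0.0225  3.6006 -0.0465] /0.3: [-0.0001  0.012  -0.0002]  turn deg [-0.0092  0.0872  0.0589] /1.5: [-0.0001  0.001   0.0007]
```

Now I'll creep down until the slot top lands on the neck.

Call:
{"name": "step_arm", "arguments": {"plan": "0 0 0 0 0.008 0 1; 0 0 0 0 0.003 0 1; 0 0 0 0 0.002 0 1"}}

```text
clock: 12.8
ee_pos: [0.508, -0.168, 0.1942]
tool_rot: [-1.571, -0.016, 0.014]
contact_force: [0.7, -0.7, 1.5]
finger_gap: 0.132
```

Run:
```python
from h import *
s=st()
goto((.508,-.168,.1947),down(.018))
```

```text
t 12.8 pos [ 0.508  -0.168   0.1942] F [ 0.6959 -0.6813  1.4804] M [-0.0132 -0.1251 -0.0049] gap 0.1324756764795847 
q [-0.3196  0.2095 -0.2691  1.0913  0.0005  1.2317] 
R [[0.9998093564608901, 0.0010676969765862285, -0.019496429325053674], [0.019496278710570625, 0.00015129265567898065, 0.9998099180479117], [0.0010704436932295266, -0.9999994185666802, 0.0001304476948776334]]
tool shift mm [-0.0279 -0.4815 -0.0448] /0.3: [-0.0001 -0.0016 -0.0001]  turn deg [-0.0075  0.0858  0.0613] /1.5: [-0.0001  0.001   0.0007]
```

Call:
{"name": "step_arm", "arguments": {"plan": "0 0 0 0 0.003 0 1; 0 0 0 0 0 0 1"}}

```text
clock: 13.0
ee_pos: [0.5081, -0.168, 0.1943]
tool_rot: [-1.571, -0.017, 0.014]
contact_force: [0.6, 0.2, -0.5]
finger_gap: 0.133
```

Run:
```python
from h import *
s=st();look("n4")
```

```text
t 13.0 pos [ 0.5081 -0.168   0.1943] F [ 0.6099  0.1889 -0.537 ] M [ 0.09   -0.0764 -0.0261] gap 0.13338591905859531 
q [-0.3196  0.2089 -0.2697  1.0905  0.0005  1.2318] 
R [[0.9998100720363776, 0.0017335700005990124, -0.019411712692761096], [0.019411810733800085, -3.9744870091451556e-05, 0.9998115722596835], [0.0017324718319218935, -0.999998496576569, -7.338905417453301e-05]]
```

View pics/n4.png

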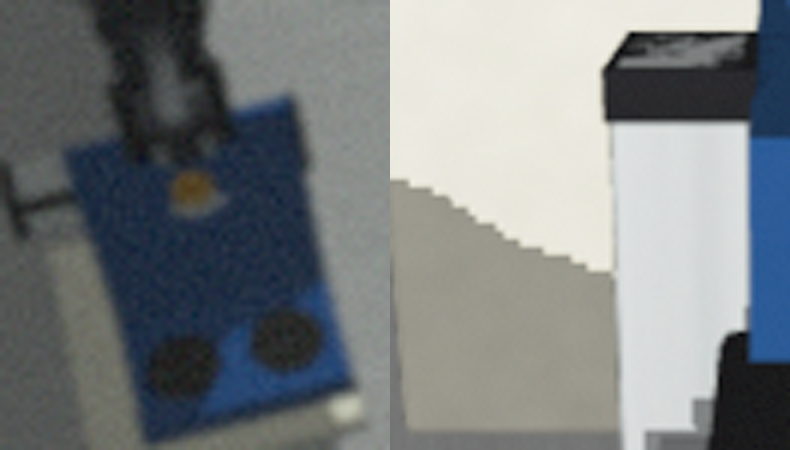

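Call:
{"name": "step_arm", "arguments": {"plan": "0 0 0 0 0 0 0.4; 0 0 0 0 0 0 0; 0 0 0 0 0 0 -0.5; 0 0 0 0 0 0 -1; 0 0 0 0 0 0 -1; 0 0 0 0 0 0 -1; 0 0 0 0 0 0 -1"}}

```text
clock: 13.8
ee_pos: [0.5074, -0.1682, 0.1937]
tool_rot: [-1.571, -0.015, 0.015]
contact_force: [0.2, 0.5, 1.0]
finger_gap: 1.004
```

Run:
```python
from h import *
s=st();look("n5")
```

```text
t 13.8 pos [ 0.5074 -0.1682  0.1937] F [0.1637 0.5206 1.0028] M [0.0035 0.007  0.0232] gap 1.004395398209617 
q [-0.3199  0.2094 -0.2705  1.0907 -0.0003  1.2319] 
R [[0.9998183885587709, 0.0001425671029428796, -0.019057008536584326], [0.01905706264337535, -0.0003883077363283638, 0.9998183222868584], [0.0001351412178316174, -0.9999999144458578, -0.0003909541254124571]]
```

View pics/n5.png

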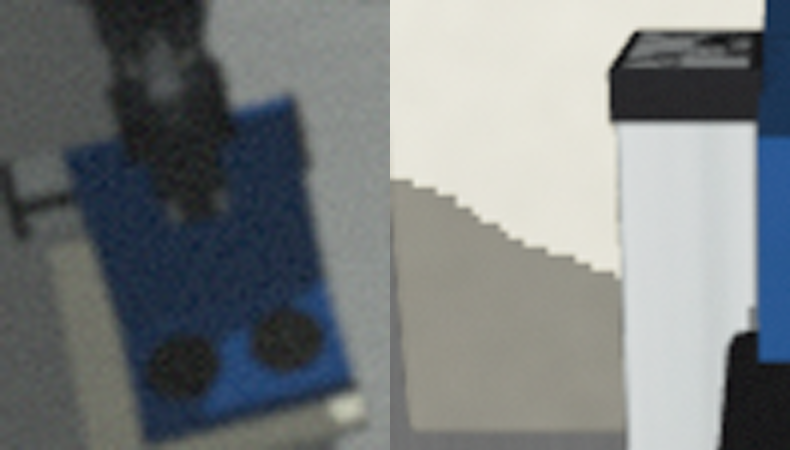

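The bracket stayed put when released and the gripper is open. Now I'll go straight up, clear of it.

Call:
{"name": "step_arm", "arguments": {"plan": "0 0 0 0 -0.03 0 -1; 0 0 0 0 -0.07 0 -1; 0 0 0 0 -0.1 0 -1; 0 0 0 0 -0.1 0 -1; 0 0 0 0 -0.05 0 -1; 0 0 0 0 0 0 -1; 0 0 0 0 0 -0.1 -1; 0 0 0 0 0 -0.1 -1; 0 0 0 0 0 -0.05 -1; 0 0 0 0 0 0 -1; 0 0 0 0 0 0 -1"}}

```text
clock: 15.0
ee_pos: [0.508, -0.2437, 0.3037]
tool_rot: [-1.569, -0.016, 0.017]
contact_force: [-0.1, -0.3, -0.7]
finger_gap: 0.998
```

Run:
```python
from h import *
s=st();look("n6");a,w,_=pickle.load(open("n6.pkl","rb"));cv2.imwrite("pics/n6w.png",w["image"]);cv2.imwrite("pics/n6s.png",a["image"])
```

```text
t 15.0 pos [ 0.508  -0.2437  0.3037] F [-0.1443 -0.2728 -0.7346] M [ 0.0685 -0.005   0.032 ] gap 0.9980907793999164 
q [-0.448   0.2272  0.0027  1.3475  0.0011  1.1023] 
R [[0.9997892267393389, -0.0005810871378669844, -0.020522291141413462], [0.020523172341210268, 0.0015534453247973978, 0.9997881706665046], [-0.0005490837893381076, -0.9999986245717345, 0.0015650436515367572]]
```

View pics/n6.png

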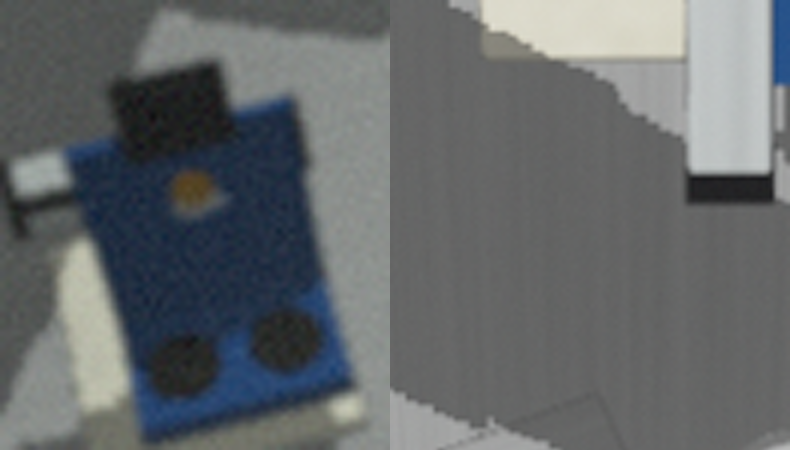

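View pics/n6w.png

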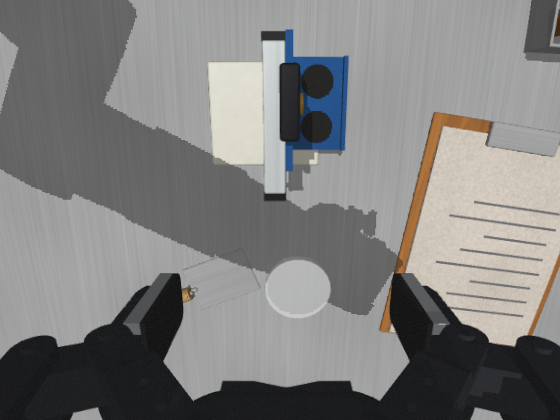

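View pics/n6s.png

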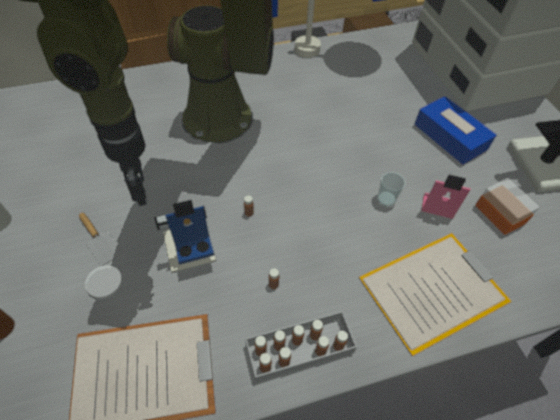

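The bracket hangs parallel to the rail at (190,235) in the scene view. The vials (249,206) and (273,278), the dish (103,281) and the beaker (390,190) are where they started. One last height check on the plate's top edge, then I hand in.

Run:
```python
from h import *
a,w,s=pickle.load(open("n6.pkl","rb"));W=cam(w,s);S=cam(a)
im=w["image"];hsv=cv2.cvtColor(im,cv2.COLOR_BGR2HSV);m=cv2.inRange(hsv,(100,120,50),(125,255,255))
col=m[:,286:293].any(1);ys=np.nonzero(col)[0];print(ys.min(),ys.max())
A=onz(W,(288.5,ys.min()-.5),.202);B=onz(W,(291,ys.max()+.5),.202);print(A,B,np.linalg.norm(A-B))
y=.018;R=np.array([[np.cos(y),-np.sin(y),0],[np.sin(y),np.cos(y),0],[0,0,1]])
O=np.array([.506,-.1685,.067])
p=proj(S,[O+R@q for q in [(5e-3,-.045,.135),(5e-3,.045,.135),(.06,-.045,0),(.06,.045,0)]]);print((p-[155,190]+.5)*6)
print(ctrl.hand_in())
```

```text
30 170
[ 0.5076 -0.1241  0.202 ] [ 0.5113 -0.2137  0.202 ] 0.08963830794047462
[[ 64.5325 157.8576]
 [294.9437 102.3839]
 [148.0826 447.6925]
 [360.6766 391.7194]]
the job is handed in; nothing more can be done
None
```

The blue bracket is hanging on the brass stud, fully home, and the job is handed in at about 15 s on the robot's clock.

- **What I did:** I found the stud about 12 mm off the rail's middle and gripped the bracket by its black grip. I slipped the keyhole over the stud until the plate touched the rail with about 2 N. I then slid the bracket down about 22.7 mm (22 mm nominal) until it stopped against the stud, with only a few newtons of contact and the weight on the stud. Only then did I let go and lift straight clear.
- **Last checks:**
  - The plate's top edge measured 89.6 mm when read at the fully-home height (90 mm nominal). It is centred at y ≈ -0.169, where the stud is, and the plate lies parallel to the rail.
  - The scene camera puts the bracket's corners about 1 to 1.5 pixels higher than the fully-home position predicts. I saw the same offset from that camera before hanging, so I took it as calibration error.
  - The vials, beaker and dish looked unmoved in the last pictures, and the gripper was clear with no contact force.
- **Not confirmed directly:** the gripper and the grip block hid the slot's top in the camera views. That the stud is at the top of the slot rests on the hard stop, the distance slid and the height check.

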